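# Clamp a pad carrier in the rebuild fixture

### The arm

A 7-joint arm with a two-finger parallel gripper is mounted at the origin on the work surface. World frame = base frame: x ahead of the robot, y to its left, z up, the work surface at z = 0. Lengths are in m, angles in rad, forces in N, time in s.
With the tool pointing down it reaches from about 0.35 to 0.9 m from the base axis. Payload 7.2 kg.
Tool frame: the origin (TCP) lies where the fingers leave the gripper's body, on its centre line; the fingertips stand 73 mm ahead of it and the grasp point (between the pads) lies 54 mm ahead of it; x points along the fingers, z is the direction in which the jaws open and shut, and the axes are right-handed (so a half turn about x gives the same grasp; the last joint's range is limited). The gripper opens to 85 mm and grips with 20 to 120 N. Pads are 22 mm wide; open, the fingers measure 114 mm over their backs; the gripper's body (76 mm by 85 mm) begins 54 mm behind the grasp point. The pads swing forward as they close: fully open they stand 13 mm farther back than shut.
Start: joints at [-1.235, 0.411, -0.013, 1.596, 0.006, 1.134, -0.082], TCP at [0.246, 0.575, 0.304] pointing down, gripper open.
Joint ranges: [-2.95, 2.95], [-0.29, 1.99], [-1.47, 1.44], [0.14, 2.54], [-1.03, 4.17], [0.13, 1.85], [-2.86, 2.86]. Speed limits (rad/s): [2.39, 2.39, 3.01, 3.01, 3.14, 3.14, 3.14].

### API

Orientations are given as a unit quaternion [w, x, y, z].
In Python, from station import r, vision, job, telemetry gives the robot as it stands. Calls block until the motion is done:
- r.move_pose(position, orientation): joint-space move of the TCP to a pose.
- r.move_l(position, rot=None, vel=0.15): straight line of the TCP; rot=None keeps the orientation; vel is the mean speed in m/s.
- r.goto_joints(angles): joint-space move.
- r.command_gripper(opening): finger opening in m; the grip force is fixed at half the most; returns when the fingers have stopped.
- r.wait(seconds).
- r.ik(position, orientation): joint angles nearest the present ones, or None.
- vision.grab_frame(name): name is "side" or "top"; returns (picture, depth): 420x560x3 uint8, blue, green, red; 420x560 float32, m along the optical axis (not along the pixel's ray), 0 where there is no reading.
- vision.camera_model(name): a dict with "fx", "fy", "cx", "cy" (pixels), "dist" ([k1, k2, p1, p2, k3] as OpenCV has them; the pictures are not rectified), "rvec" (rotation vector, rad) and "tvec" (3), from world to camera coordinates, as OpenCV has them. Camera axes: x right, y down, z forward; pixel columns grow to the right and rows downward; lengths in m; the calibration is good to about 2 mm. A picture is of the moment at which its call begins. camera_model takes no time and is no camera call.
A pose or a line that the arm cannot do raises r.Unreachable and nothing moves.
- job.hand_in(): hands the job in, once; it reports no verdict.
Readings, each from a call of its own:
- telemetry.read_time(): time.
- telemetry.read_joint_pos(): joint angles.
- telemetry.read_joint_vel(): joint speeds.
- telemetry.read_tau(): joint torques, N m.
- telemetry.read_tcp_pos(): TCP position.
- telemetry.read_ee_rot(): TCP orientation.
- telemetry.read_ft_force(): force on the tool from outside, world axes, zero at the start.
- telemetry.read_moment(): the same for the moment, N m.
- telemetry.read_grip_width(): finger opening in m.
Only numpy, scipy, OpenCV 4.12 (cv2) and the standard library are available. Lean on these libraries where they do the work, as an engineer would, in place of code of your own. Each camera call takes 0.05 s, during which the arm holds its last target.

### The job

Push the cast iron pad carrier along its channel until it sits fully home against the end stop, then push the toggle clamp's T-handled lever over its dead point until it snaps into lock and the clamp presses on the carrier. Only push: do not lift or tip the carrier, and leave the canister, bolt, sleeve and piston cup where they stand.

Things in the scene. Friction and masses are not known exactly. Their poses are not given: they have to be found in the camera images.
- fixture: Dark steel fixture fixed to the bench, plate 220 x 245 x 12 mm (x -145 to 75, y -185 to 60 mm in its frame). Origin on the bench surface under the seat centre; x runs along the channel to the end stop, y to the left of that, z up. The channel is centred on y = 0, 76 mm wide between two aluminium rails 10 mm wide and 10 mm above the plate, x -120 to 55 mm.
- carrier: Polished cast iron pad carrier, H-shaped block 110 (x, along the channel) x 70 (y) x 30 mm high, 0.4 to 0.7 kg, loose in the channel on the plate, 35 to 60 mm short of the stop. Origin: centre of its underside; axes about parallel to the fixture's. Flat near end face at its x = -55 mm; home is its origin at fixture x = 0, far face touching the stop.
- lever (a joint): Toggle lever angle, rad: 0 open (leaning 0.75 from vertical to fixture -y), grows when pushed to +y; upright 0.75, dead point about 0.8, locked on its stop 1.3 (leaning 0.55 to +y). A spring resists a level push at the T-bar with about 16 N at first, falling to 0 at the dead point, then throws it into lock. It also swings the hold-down bar down on the carrier, level when locked.
- lever_pivot (a point): The lever's hinge centre, at (0, -118, 58) mm in the fixture's frame (fixed); the hinge axis is the fixture's x axis.
- lever_grip (a point): Centre of the T-bar at the lever's end, a black round bar 18 mm in diameter, 64 mm long along the fixture's x axis; its centre is 120 mm from the pivot on a flat steel stem 10 mm wide. Its centre is 146 mm above the bench when open, 178 mm when upright, 160 mm when locked; at lock it is at fixture y -55 mm.
- clamp_pad: Sprung black rubber pad, 20 mm in diameter, under the end of the hold-down bar, 95 mm from the bar's hinge (fixture x 0, y -95, z 58 mm). Its origin is on the bar's centre line, 19 mm above the pad's underside. Locked, it presses on the middle of the carrier's top with about 2.5 N; with nothing under it, it would come 3 mm lower than the carrier's top.
- canister: Clear plastic canister with white screw lid, 68 mm in diameter, 93 mm high, standing loose near the fixture; origin at the centre of its underside. Leave it alone.
- bolt: Steel caliper mounting bolt, head 24 mm in diameter, 60 mm high, standing on its head; origin at the centre of its underside. Leave it alone.
- sleeve: Bronze guide sleeve, a tube 28 mm in diameter, 40 mm high, standing; origin at the centre of its underside. Leave it alone.
- cup: Black nylon piston cup, 50 mm in diameter, 38 mm high, standing mouth up; origin at the centre of its underside. Leave it alone.
- stop_face (a point): Middle of the end stop's face, at (55, 0, 23) mm in the fixture's frame. The stop is an aluminium block across the far end of the channel, 76 mm wide, 16 mm thick, its top 34 mm above the bench.
- bracket_top (a point): Top centre of the toggle clamp's steel bracket, at (0, -108, 70) mm in the fixture's frame; the bracket is 38 mm wide (x), y -138 to -78 mm. From it the hold-down bar, 25 mm wide, stands swung up at the start, to about 170 mm above the bench (y -105 to -65 mm).
Not all that is in view belongs to the job. What is shaped like the carrier but orange is not meant.

How it is judged:
On the way, in this order (a step that is already met when the one before it is completed fails the run):
1. the carrier is home against the end stop (within 3 mm) while the lever is still open (below 0.3 rad) (x of carrier in the frame of fixture above -0.003 m and value of joint lever below 0.3 rad), for 0.2 s.
2. the lever has snapped into lock (above 1.22 rad) with the pad pressing on the carrier (value of joint lever above 1.22 rad and contact force between clamp_pad and carrier above 1.2 N), for 0.2 s.
At the end, for the whole second after the job is handed in: The lever is at rest in lock (above 1.22 of 1.3 rad), the rubber pad presses on the carrier (over 1.2 N), and the carrier lies flat in the channel within 3 mm of the end stop (all of step 2 and velocity of joint lever between -0.1 and 0.1 rad/s and x of carrier in the frame of fixture above -0.003 m and z of carrier in the frame of fixture below 0.015 m and angle between the x axis of carrier and the x axis of fixture, either way round below 0.06 rad and linear speed of carrier below 0.02 m/s); the robot touches nothing.
It fails at once if the carrier is lifted more than 8 mm off the plate or tipped more than 0.15 rad (z of carrier in the frame of fixture above 0.02 m or angle between carrier's own z axis and vertical above 0.15 rad).
It fails at once if a bystander is moved more than 20 mm or tipped (distance of any of canister, bolt, sleeve, cup from where it was at the start of the episode above 0.02 m or angle between any of canister, bolt, sleeve, cup's own z axis and vertical above 0.4 rad).
It also fails if it takes over 48 s, if anything falls off the work surface, if the arm or the gripper's body presses on something with over 40 N, if the wrist force passes 120 N, or if a joint passes its speed limit or range.

## Working session

There is one attempt and no reset: what is moved stays moved. The work goes in short steps, each a Python script; the robot and the scene stay as the last script left them, time stands still between calls to the robot, and variables do not carry over. Pictures are saved under pics/ and viewed, and the job is handed in when it is done.

```bash
mkdir -p pics; ls
python3 - <<'E'
from station import r,vision,job,telemetry
import cv2,numpy as np
for n in("side","top"):
    p,d=vision.grab_frame(n); cv2.imwrite(f"pics/{n}0.png",p); np.save(f"pics/{n}0.npy",d)
    m=vision.camera_model(n); print(n,m, d.min(),d.max())
print(telemetry.read_time(),telemetry.read_tcp_pos(),telemetry.read_ee_rot())
E
```

```text
pics
side {'fx': 475.1389764149814, 'fy': 475.1389764149814, 'cx': 279.85912658996375, 'cy': 209.44744833134862, 'dist': array([0.05376774, 0.        , 0.        , 0.        , 0.        ]), 'rvec': array([ 2.4585327 , -0.13886213,  0.07102668]), 'tvec': array([-0.58576418,  0.13981664,  1.02575509])} 0.0 2.8940048
top {'fx': 394.22989085294387, 'fy': 394.22989085294387, 'cx': 280.778902537163, 'cy': 212.5644052953092, 'dist': array([-0.00584023,  0.        ,  0.        ,  0.        ,  0.        ]), 'rvec': array([ 2.15157052, -2.14385682,  0.12116695]), 'tvec': array([0.03050015, 0.58176958, 0.79945427])} 0.0 1.7846665
0.1 [0.24541812 0.57440353 0.30310685] [ 0.58966594 -0.38991932  0.59053317  0.38926544]
```

View pics/side0.png

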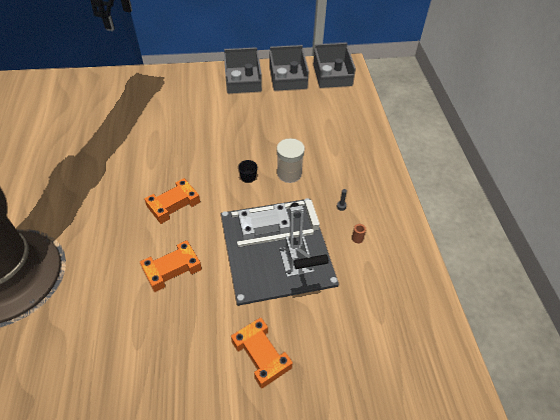

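View pics/top0.png

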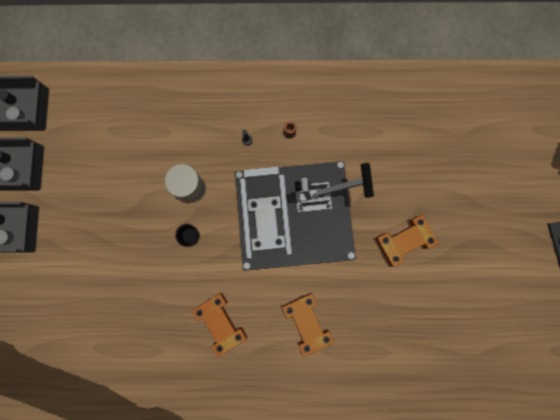

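The side view shows the fixture around (278,250) and the T-bar at (310,262). In the top view the polished grey carrier is at (265,222) and the T-bar at (367,180). The three orange lookalikes are at (219,325), (307,325) and (407,240), and none of them is the target. The grey block between the rails fits the description. I'll confirm that in a crop.

Run:
```python
import cv2
p=cv2.imread("pics/top0.png")[150:280,225:385]; cv2.imwrite("pics/top0c.png",cv2.resize(p,None,fx=5,fy=4.6 and 5,interpolation=cv2.INTER_CUBIC)[:600])
p=cv2.imread("pics/side0.png")[190:310,210:350]; cv2.imwrite("pics/side0c.png",cv2.resize(p,None,fx=5,fy=5,interpolation=cv2.INTER_CUBIC))
```

```text
(no output)
```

View pics/top0c.png

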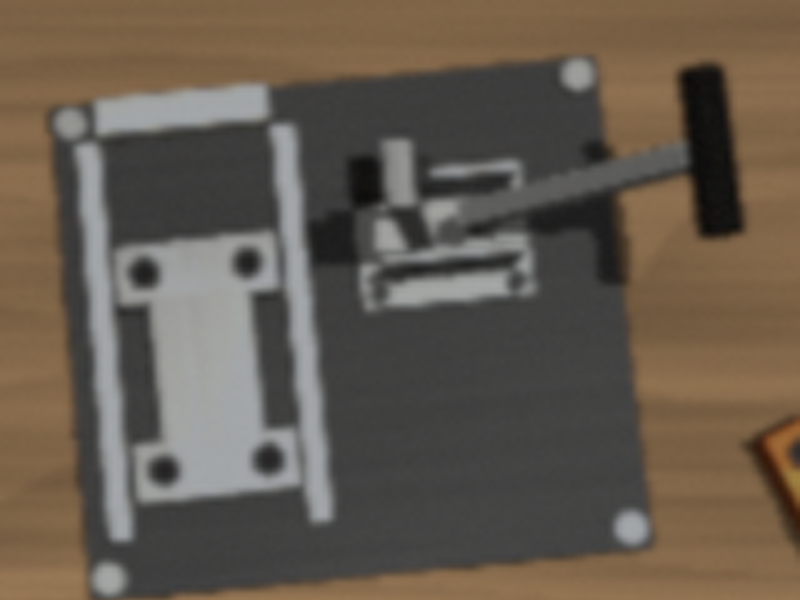

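View pics/side0c.png

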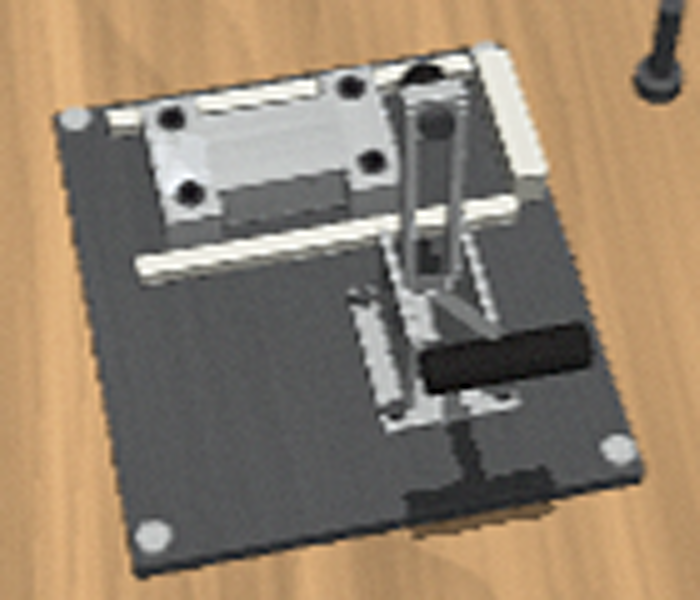

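```bash
cat > h.py <<'E'
import cv2,numpy as np
from station import r,vision,job,telemetry
from scipy.optimize import least_squares
from scipy.spatial.transform import Rotation as R
CM={n:vision.camera_model(n) for n in("side","top")}
def proj(n,P):
    m=CM[n];K=np.array([[m['fx'],0,m['cx']],[0,m['fy'],m['cy']],[0,0,1.]])
    return cv2.projectPoints(np.asarray(P,float).reshape(-1,3),m['rvec'],m['tvec'],K,m['dist'])[0][:,0]
def unproj(n,uv,z):
    m=CM[n];K=np.array([[m['fx'],0,m['cx']],[0,m['fy'],m['cy']],[0,0,1.]])
    q=cv2.undistortPoints(np.array(uv,float).reshape(-1,1,2),K,m['dist'])[:,0]
    Rm=cv2.Rodrigues(m['rvec'])[0];c=-Rm.T@m['tvec']
    d=np.c_[q,np.ones(len(q))]@Rm
    return c+d*((z-c[2])/d[:,2])[:,None]
try: FX=np.load('fx.npy')
except Exception: FX=None
def f2w(p,fx=None):
    fx=FX if fx is None else fx
    p=np.asarray(p,float).reshape(-1,3);c,s=np.cos(fx[2]),np.sin(fx[2])
    return np.c_[fx[0]+c*p[:,0]-s*p[:,1],fx[1]+s*p[:,0]+c*p[:,1],p[:,2]]
def w2f(p):
    p=np.asarray(p,float).reshape(-1,3);c,s=np.cos(FX[2]),np.sin(FX[2]);d=p[:,:2]-FX[:2]
    return np.c_[c*d[:,0]+s*d[:,1],-s*d[:,0]+c*d[:,1],p[:,2]]
E
python3 - <<'E'
from h import *
top=np.array([[50,107],[597,57],[652,547],[93,601]])/5+[225,150]-0.4
side=np.array([[500,42],[642,468],[140,568],[53,115]])/5+[210,190]-.4
P=np.array([[75,60,12],[75,-185,12],[-145,-185,12],[-145,60,12]])/1e3
def res(x,which):
    o=[]
    if 't' in which:o.append(proj('top',f2w(P,x))-top)
    if 's' in which:o.append(proj('side',f2w(P,x))-side)
    return np.concatenate(o).ravel()
for w in('t','s','ts'):
    s=least_squares(res,[.6,0,0],args=(w,)); print(w,s.x,np.round(s.fun,1))
np.save('fx.npy',s.x)
import h;h.FX=s.x
print('car near top',w2f(unproj('top',np.array([[138,502],[300,487],[113,247],[274,235]])/5+[225,150]-.4,.042)))
print('stop',w2f(unproj('top',np.array([[97,137],[270,119]])/5+[225,150]-.4,.034)))
print('T ends',w2f(unproj('top',np.array([[702,66],[720,236]])/5+[225,150]-.4,.15)))
print('T side',w2f(unproj('side',np.array([[425,370],[590,345]])/5+[210,190]-.4,.146)))
print('car side',w2f(unproj('side',np.array([[168,222],[145,118],[395,180],[375,70]])/5+[210,190]-.4,.042)))
for n,u in (('canister',(182,181)),('cup',(188,236)),('bolt',(247,138)),('sleeve',(290,130))): 
    w=unproj('top',[u],.04);print(n,w,w2f(w))
print('orange',w2f(unproj('top',[(407,240),(307,325)],.03)))
E
```

```text
t [0.60980287 0.06948109 0.09792722] [-0.2 -0.3  0.2 -0.7  0.8  0.5 -0.8  0.4]
s [0.61044501 0.06929287 0.10332089] [-0.1 -0.5  1.3  0.3 -0.8  0.2 -0.4 -0.4]
ts [0.61014523 0.06940416 0.10046639] [-0.2 -0.4  0.1 -1.1  1.   0.1 -0.6  0.3 -0.2 -0.4  0.9  0.4 -1.3 -0.
 -0.4 -0.6]
car near top [[-0.10526433  0.03319083  0.042     ]
 [-0.10556498 -0.03478548  0.042     ]
 [ 0.00329149  0.03444098  0.042     ]
 [ 0.00170526 -0.03414277  0.042     ]]
stop [[ 0.05334712  0.03793502  0.034     ]
 [ 0.05382837 -0.03724355  0.034     ]]
T ends [[ 0.03097665 -0.19903078  0.15      ]
 [-0.03332916 -0.19771105  0.15      ]]
T side [[-0.03069144 -0.19879265  0.146     ]
 [ 0.03238577 -0.20084818  0.146     ]]
car side [[-0.10405111 -0.03681318  0.042     ]
 [-0.10436658  0.02331491  0.042     ]
 [-0.00042532 -0.03482913  0.042     ]
 [ 0.0051175   0.02962969  0.042     ]]
canister [[0.64918853 0.24514391 0.04      ]] [[0.05647267 0.17093763 0.04      ]]
cup [[0.53099507 0.22807025 0.04      ]] [[-0.06283724  0.16580458  0.04      ]]
bolt [[0.74459725 0.10673974 0.04      ]] [[0.13751871 0.02366212 0.04      ]]
sleeve [[0.76254784 0.01331496 0.04      ]] [[ 0.14600851 -0.07109196  0.04      ]]
orange [[-0.11536148 -0.29382203  0.03      ]
 [-0.26945183 -0.06524137  0.03      ]]
```

Both cameras agree: the fixture is at (0.610, 0.069) with yaw 0.10. The carrier near face is at fixture x -0.105 (about 50 mm short), and its 68 mm width and the ±37 mm stop match. The T-bar is at y -0.199, as expected. I'll go to the carrier push start next.

```bash
cat >> h.py <<'E'
def quat(sign):
    c,s=np.cos(FX[2]),np.sin(FX[2])
    x=np.array([0,0,-1.]);z=sign*np.array([-s,c,0]);y=np.cross(z,x)
    return R.from_matrix(np.c_[x,y,z]).as_quat(scalar_first=True)
def fpos(x,y,z): return f2w([x,y,z])[0]
E
python3 - <<'E'
from h import *
for s in(1,-1):
    for p in((-.145,0,.2),(-.145,0,.103),(-.066,0,.103),(0,-.26,.3),(0,-.26,.21),(0,-.1,.25)):
        q=r.ik(fpos(*p),quat(s)); print(s,p,None if q is None else np.round(q,2))
E
```

```text
1 (-0.145, 0, 0.2) [-0.46  0.28  0.28  2.09 -0.11  0.78  1.56]
1 (-0.145, 0, 0.103) [-0.34  0.45  0.14  2.15 -0.12  0.55  1.57]
1 (-0.066, 0, 0.103) [-0.3   0.54  0.13  1.96 -0.11  0.64  1.57]
1 (0, -0.26, 0.3) [-0.24  0.55  0.7   1.53 -0.37  1.19  2.19]
1 (0, -0.26, 0.21) [-0.15  0.61  0.55  1.62 -0.36  1.02  2.19]
1 (0, -0.1, 0.25) [-0.28  0.46  0.35  1.69 -0.18  1.02  1.8 ]
-1 (-0.145, 0, 0.2) [-0.81  0.33  0.72  2.11 -0.3   0.8  -1.37]
-1 (-0.145, 0, 0.103) [-0.65  0.5   0.54  2.17 -0.46  0.59 -1.24]
-1 (-0.066, 0, 0.103) [-0.6   0.59  0.53  1.98 -0.47  0.68 -1.24]
-1 (0, -0.26, 0.3) [-0.34  0.61  0.88  1.54 -0.49  1.23 -0.85]
-1 (0, -0.26, 0.21) [-0.31  0.69  0.83  1.63 -0.57  1.07 -0.79]
-1 (0, -0.1, 0.25) [-0.54  0.53  0.73  1.7  -0.4   1.06 -1.15]
```

Run:
```python
from h import *
t=telemetry
r.command_gripper(0.0)
print(t.read_time(),t.read_grip_width())
r.move_pose(fpos(-.145,0,.22),quat(1)); print(t.read_time())
r.move_l(fpos(-.145,0,.105),vel=.1)
print(t.read_time(),w2f(t.read_tcp_pos()),t.read_ft_force())
for n in("side","top"):
    p,d=vision.grab_frame(n)
    c=p[150:280,225:385] if n=='top' else p[150:280,190:350]
    cv2.imwrite(f"pics/{n}1.png",cv2.resize(c,None,fx=4,fy=4,interpolation=cv2.INTER_CUBIC))
```

```text
0.8667 -0.00010690315251427426
2.9167
4.2167 [[-1.44650057e-01  1.80565601e-06  1.05475129e-01]] [-0.3552165   0.17082078 -0.72004018]
```

View pics/side1.png

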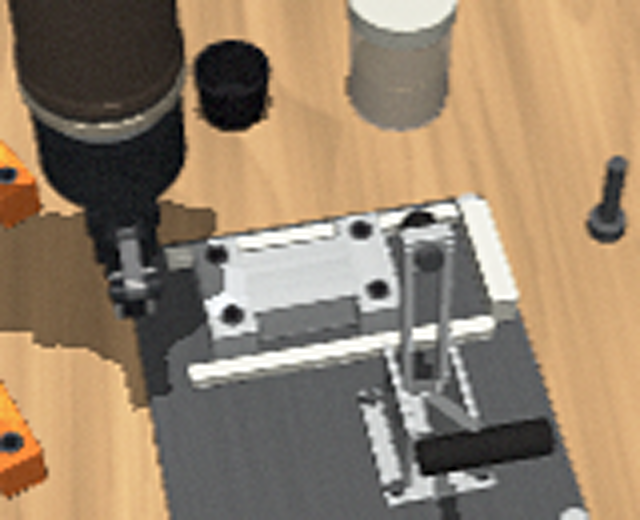

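In the side view the closed fingertips, at about crop (130,305), stand above the plate just short of the carrier's near face at crop (215,320), with nothing touching. Now I'll push in force-guarded steps.

Run:
```python
from h import *
t=telemetry
ax=f2w([1,0,0])[0][:2]-FX[:2]
r.move_l(fpos(-.122,0,.105),vel=.06)
f0=np.array(t.read_ft_force())
x=-.122
while x<-.0555:
    x+=.004 if x<-.072 else .002
    r.move_l(fpos(x,0,.105),vel=.04)
    f=np.array(t.read_ft_force())-f0; F=-(f[:2]@ax)
    print(round(x,4),round(w2f(t.read_tcp_pos())[0,0],4),round(F,1),np.round(f[2],1))
    if F>15: break
print(t.read_time())
r.wait(.3)
f=np.array(t.read_ft_force())-f0; print(f)
for n in("side","top"):
    p,d=vision.grab_frame(n)
    c=p[150:280,225:385] if n=='top' else p[150:280,190:350]
    cv2.imwrite(f"pics/{n}2.png",cv2.resize(c,None,fx=4,fy=4,interpolation=cv2.INTER_CUBIC))
```

```text
-0.118 -0.1179 -0.0 1.0
-0.114 -0.1143 0.9 -0.6
-0.11 -0.1105 2.9 -0.2
-0.106 -0.106 3.1 -0.2
-0.102 -0.1018 1.8 -0.3
-0.098 -0.0978 2.0 -0.2
-0.094 -0.0938 2.9 0.2
-0.09 -0.0898 3.2 0.3
-0.086 -0.0858 2.1 1.3
-0.082 -0.0818 3.2 -0.9
-0.078 -0.0778 2.3 0.2
-0.074 -0.0738 2.3 -0.2
-0.07 -0.0698 2.4 -0.0
-0.068 -0.0683 4.3 2.1
-0.066 -0.066 3.8 0.8
-0.064 -0.0655 8.9 7.5
-0.062 -0.0652 14.5 11.3
-0.06 -0.0649 21.0 16.1
9.35
[-20.13436506  -1.32843699  16.33589046]
```

View pics/side2.png

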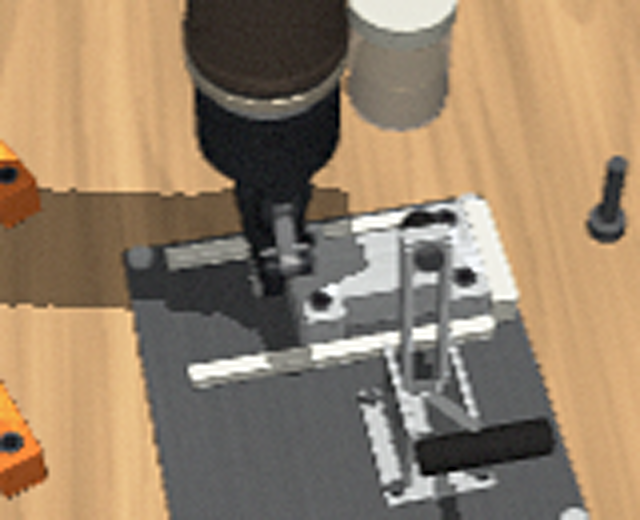

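The push force rose sharply at TCP x -0.0655 against a predicted -0.066 for home, and the crop shows the far face against the stop at (490,290). I'll back off, verify, and go to the lever.

Run:
```python
from h import *
t=telemetry
r.move_l(fpos(-.068,0,.105),vel=.04)
r.move_l(fpos(-.11,0,.105),vel=.12)
r.move_l(fpos(-.11,-.02,.29),vel=.25)
r.move_pose(fpos(0,-.255,.29),quat(1))
r.move_l(fpos(0,-.255,.207),vel=.15)
print(t.read_time(),w2f(t.read_tcp_pos()),t.read_ft_force())
for n in("side","top"):
    p,d=vision.grab_frame(n)
    c=p[150:280,225:385] if n=='top' else p[180:310,200:360]
    cv2.imwrite(f"pics/{n}3.png",cv2.resize(c,None,fx=4,fy=4,interpolation=cv2.INTER_CUBIC))
```

```text
13.2083 [[ 0.0005233  -0.25470047  0.20797237]] [ 0.0245467  -0.03030033  0.46780552]
```

View pics/top3.png

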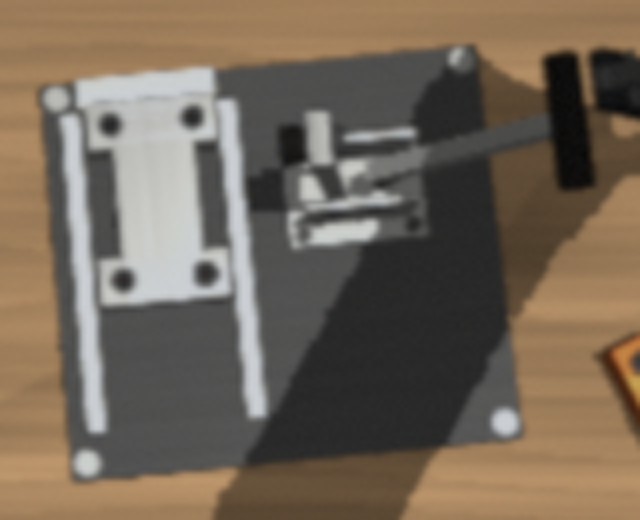

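View pics/side3.png

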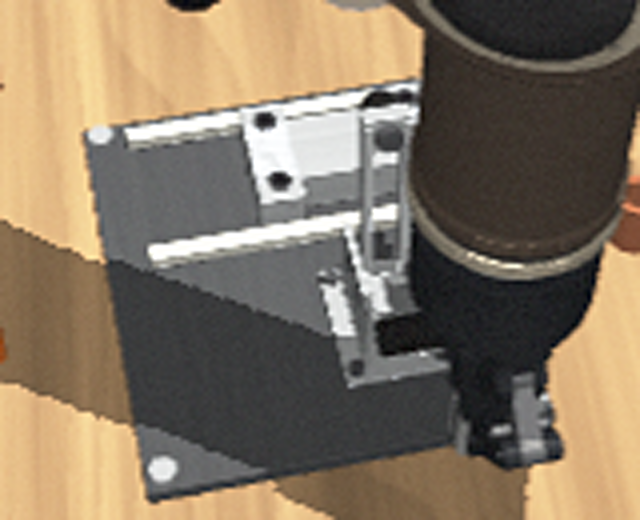

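Run:
```python
from h import *
print('near edge',w2f(unproj('top',np.array([[102,304],[230,290]])/4+[225,150]-.4,.042)))
print('far edge',w2f(unproj('top',np.array([[88,150],[212,146]])/4+[225,150]-.4,.042)))
for n,o in(('top',(225,150)),('side',(200,180))):
  print(n,(proj(n,f2w([[0,-.2547,.208],[0,-.2547,.135],[0,-.2,.146]]))-o)*4)
```

```text
near edge [[-0.05384272  0.03316885  0.042     ]
 [-0.05302781 -0.03461531  0.042     ]]
far edge [[ 0.02903546  0.03353606  0.042     ]
 [ 0.02465985 -0.03248607  0.042     ]]
top [[725.68463961  74.64199412]
 [679.23156195 111.5081623 ]
 [568.60796267 117.81356742]]
side [[486.03131648 352.30994051]
 [472.60118245 438.51901153]
 [443.02354688 324.97962181]]
```

Run:
```python
from h import *
print((proj('side',f2w([[-.145,0,.105],[-.145,0,.032]]))-[190,150])*4)
p,d=vision.grab_frame('side')
c=cv2.resize(p[230:310,280:380],None,fx=6,fy=6,interpolation=cv2.INTER_CUBIC)
for P in proj('side',f2w([[0,-.2547,.208],[0,-.2547,.135],[0,-.2402,.135],[0,-.2692,.135],[.011,-.2547,.135],[-.011,-.2547,.135],[0,-.2,.146],[.032,-.2,.146],[-.032,-.2,.146]])): cv2.circle(c,tuple(int(v) for v in (P-[280,230])*6),3,(0,0,255),-1)
cv2.imwrite('pics/side4.png',c)
p,d=vision.grab_frame('top')
cv2.imwrite('pics/top4.png',cv2.resize(p[130:240,320:460],None,fx=5,fy=5,interpolation=cv2.INTER_CUBIC))
```

```text
[[120.35851219 225.0381535 ]
 [130.9313732  306.92463212]]
```

View pics/side4.png

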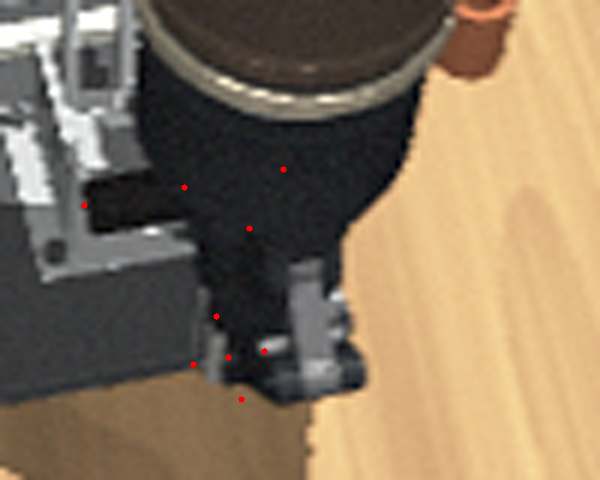

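View pics/top4.png

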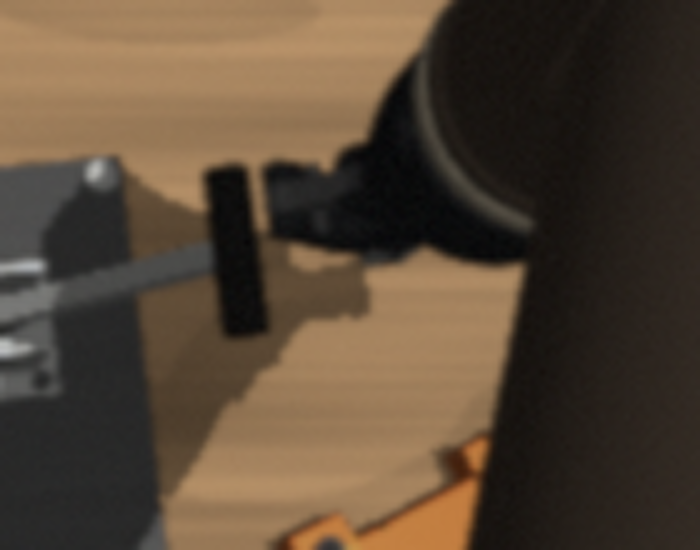

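Run:
```python
from h import *
t=telemetry
print(t.read_ee_rot(),quat(1),t.read_grip_width(),t.read_time(),t.read_tcp_pos())
print(R.from_quat(t.read_ee_rot(),scalar_first=True).as_matrix().round(3))
```

```text
[-0.47464842  0.5250906  -0.47383807 -0.52389525] [-0.47426325  0.52447533 -0.47426325 -0.52447533] -3.6968875867010906e-05 13.4083 [ 0.63623509 -0.18443037  0.20828811]
[[ 0.002 -0.995 -0.1  ]
 [-0.    -0.1    0.995]
 [-1.    -0.002 -0.   ]]
```

Run:
```python
from h import *
def cloud(n,d,us,vs):
    m=CM[n];K=np.array([[m['fx'],0,m['cx']],[0,m['fy'],m['cy']],[0,0,1.]])
    uu,vv=np.meshgrid(us,vs);uv=np.c_[uu.ravel(),vv.ravel()].astype(float)
    q=cv2.undistortPoints(uv.reshape(-1,1,2),K,m['dist'])[:,0]
    z=d[vv.ravel(),uu.ravel()];ok=z>0
    Rm=cv2.Rodrigues(m['rvec'])[0]
    P=(np.c_[q,np.ones(len(q))]*z[:,None]-m['tvec'])@Rm
    return uv[ok],w2f(P[ok])
p,d=vision.grab_frame('top'); uv,P=cloud('top',d,range(360,400,3),range(160,184,3))
for a,b in zip(uv,P): print('top',a.astype(int),(b*1000).round(0))
p,d=vision.grab_frame('side'); uv,P=cloud('side',d,range(312,346,4),range(268,300,4))
for a,b in zip(uv,P):
    if b[2]>.05: print('side',a.astype(int),(b*1000).round(0))
```

```text
top [360 160] [  74. -223.   -1.]
top [363 160] [  74. -229.   -0.]
top [366 160] [  73. -237.   -2.]
top [369 160] [  72. -243.    0.]
top [372 160] [  71. -249.    1.]
top [375 160] [  71. -256.    1.]
top [378 160] [  70. -263.    0.]
top [381 160] [  70. -270.   -2.]
top [384 160] [  69. -277.   -1.]
top [387 160] [  68. -283.   -1.]
top [390 160] [   7. -216.  252.]
top [393 160] [   4. -217.  266.]
top [396 160] [  -1. -217.  281.]
top [399 160] [  -4. -217.  294.]
top [360 163] [  67. -222.    1.]
top [363 163] [  30. -194.  155.]
top [366 163] [  29. -200.  154.]
top [369 163] [  30. -207.  147.]
top [372 163] [  11. -193.  228.]
top [375 163] [  10. -198.  228.]
top [378 163] [  10. -203.  226.]
top [381 163] [  11. -209.  221.]
top [384 163] [  62. -275.    0.]
top [387 163] [   5. -213.  243.]
top [390 163] [   4. -217.  247.]
top [393 163] [  -1. -216.  265.]
top [396 163] [  -5. -217.  279.]
top [399 163] [  -8. -217.  292.]
top [360 166] [  27. -190.  144.]
top [363 166] [  24. -194.  154.]
top [366 166] [  24. -199.  155.]
top [369 166] [  24. -205.  152.]
top [372 166
[... 3757 characters left out ...]

side [328 284] [  -5. -301.  236.]
side [332 284] [   1. -303.  237.]
side [336 284] [  10. -299.  226.]
side [312 288] [ -12. -253.  142.]
side [316 288] [  -8. -262.  156.]
side [320 288] [ -13. -291.  209.]
side [324 288] [ -10. -299.  221.]
side [328 288] [  -5. -304.  227.]
side [332 288] [   0. -307.  231.]
side [336 288] [   7. -307.  228.]
side [316 292] [  -8. -265.  146.]
side [320 292] [ -13. -293.  199.]
side [324 292] [ -12. -308.  225.]
side [328 292] [  -8. -313.  232.]
side [332 292] [  -1. -313.  230.]
side [336 292] [   5. -314.  229.]
side [340 292] [  12. -315.  227.]
side [324 296] [ -12. -310.  215.]
side [328 296] [  -8. -317.  226.]
side [332 296] [  -1. -317.  223.]
```

Depth settles the apparent offset: the shapes near the bar are the closed gripper's bulging knuckles (z>0.2, y -0.193). The tip itself is at (-8,-242..-253,~142) mm, as predicted. The carrier near edge measures -0.0535 against -0.055 for home. Next I'll push the lever along its arc, guarded by force.

Run:
```python
from h import *
t=telemetry
ay=f2w([0,1,0])[0][:2]-FX[:2]
f0=np.array(t.read_ft_force())
for th in np.r_[-.0,np.arange(.08,.97,.08)]:
    a=th-.75
    y=-.118+.12*np.sin(a)-.0225; z=.058+.12*np.cos(a)+.061
    if th<.05: y-=.004
    r.move_l(fpos(0,y,z),vel=.06)
    f=np.array(t.read_ft_force())-f0
    print(round(th,2),np.round(w2f(t.read_tcp_pos())[0]*1e3,1),'Fy',round(-(f[:2]@ay),1),'Fz',round(f[2],1),round(t.read_time(),1))
    if np.linalg.norm(f)>50: print('STOP');break
r.wait(.3)
for n in("side","top"):
    p,d=vision.grab_frame(n)
    c=p[150:280,225:385] if n=='top' else p[180:310,200:360]
    cv2.imwrite(f"pics/{n}5.png",cv2.resize(c,None,fx=4,fy=4,interpolation=cv2.INTER_CUBIC))
```

```text
-0.0 [ 1.000e-01 -2.261e+02  2.069e+02] Fy -0.3 Fz 1.3 14.1
0.08 [  -0.8 -217.8  213.5] Fy 6.8 Fz -1.9 14.5
0.16 [  -0.9 -210.6  219.6] Fy 8.7 Fz 0.1 14.8
0.24 [  -0.9 -203.   225.1] Fy 10.3 Fz 3.0 15.1
0.32 [  -0.9 -195.1  230.1] Fy 10.0 Fz 6.3 15.4
0.4 [  -0.9 -186.9  234.5] Fy 10.5 Fz 12.2 15.7
0.48 [  -0.9 -178.3  238.3] Fy 11.8 Fz 18.0 16.0
0.56 [   0.9 -167.1  240.7] Fy 6.6 Fz 15.5 16.4
0.64 [   0.8 -154.5  240. ] Fy 2.1 Fz 4.0 16.7
0.72 [-2.000e-01 -1.430e+02  2.385e+02] Fy -0.2 Fz 2.2 17.0
0.8 [-1.000e-01 -1.334e+02  2.385e+02] Fy -0.8 Fz -0.4 17.3
0.88 [   0.  -124.2  237.8] Fy -0.5 Fz 0.7 17.6
0.96 [   0.  -114.8  236.2] Fy -0.9 Fz 1.0 17.9
```

View pics/top5.png

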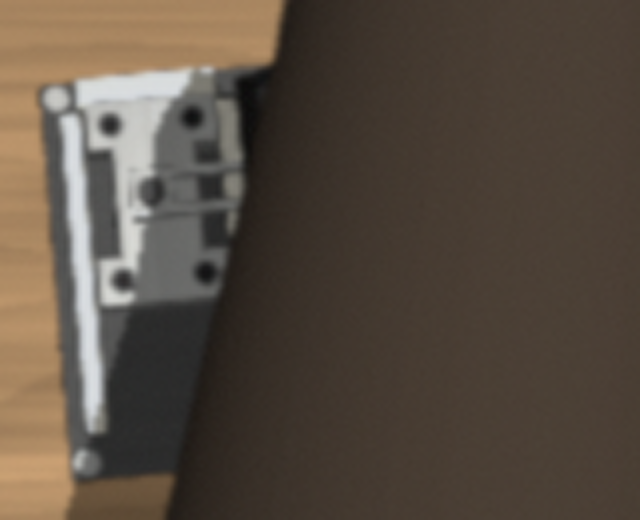

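View pics/side5.png

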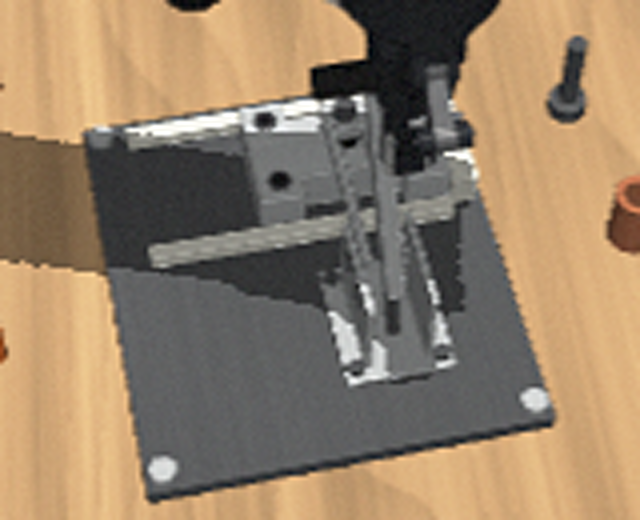

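The force fell to zero past about 0.7 rad, as expected at a snap. The hold-down bar now lies level on the carrier (top crop (150,190)), and in the side crop the T-bar at (340,80) is thrown to +y. I'll withdraw to -y and up, then measure.

Run:
```python
from h import *
t=telemetry
r.move_l(fpos(0,-.2,.24),vel=.15)
r.move_l(fpos(0,-.3,.33),vel=.25)
r.move_l(fpos(-.2,-.33,.33),vel=.25)
print(t.read_time(),t.read_ft_force())
for n in("side","top"):
    p,d=vision.grab_frame(n); np.save(f'pics/{n}6.npy',d);cv2.imwrite(f'pics/{n}6f.png',p)
    c=p[150:280,225:385] if n=='top' else p[180:310,200:360]
    cv2.imwrite(f"pics/{n}6.png",cv2.resize(c,None,fx=4,fy=4,interpolation=cv2.INTER_CUBIC))
```

```text
20.6583 [ 0.15599054 -0.39581037  0.5484604 ]
```

View pics/top6.png

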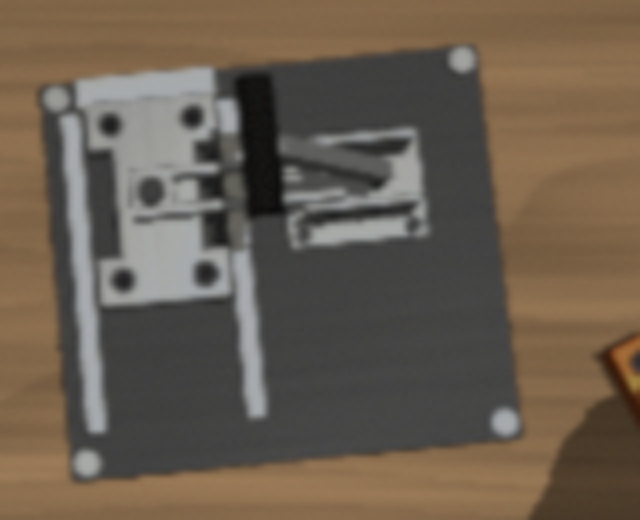

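View pics/side6.png

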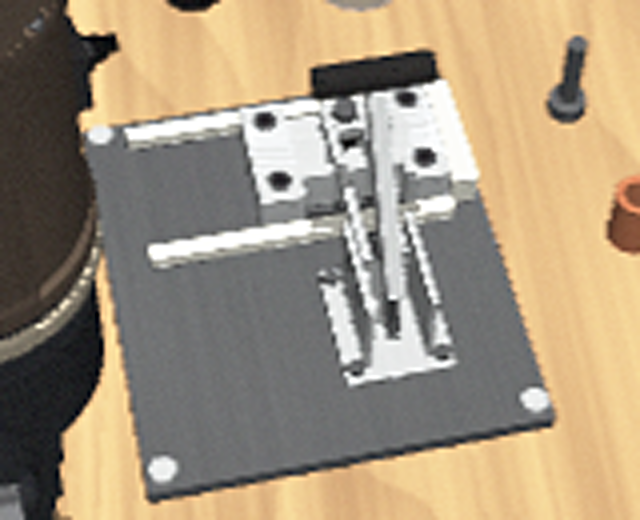

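View pics/side6f.png

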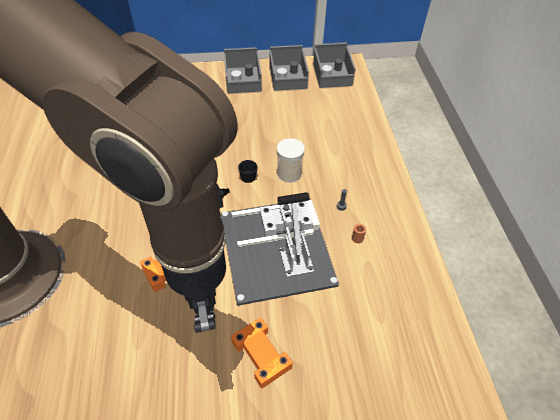

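Run:
```python
from h import *
off=np.array([225,150]); 
g=lambda l:np.array(l)/4+off-.4
print('T ctr',w2f(unproj('top',g([[260,145]]),.165)), 'side',w2f(unproj('side',np.array([[374,73]])/4+[200,180]-.4,.16)))
print('near edge',w2f(unproj('top',g([[102,304],[230,292]]),.042)))
d=np.load('pics/top6.npy')
m=CM['top'];Rm=cv2.Rodrigues(m['rvec'])[0];K=np.array([[m['fx'],0,m['cx']],[0,m['fy'],m['cy']],[0,0,1.]])
for (u,v) in ((291,187),(289,180),(267,205),(263,198),(260,190),(272,196)):
    q=cv2.undistortPoints(np.array([[[u,v]]],float),K,m['dist'])[0,0];z=d[v,u]
    print((u,v),(w2f((np.r_[q,1]*z-m['tvec'])@Rm)*1e3).round(0))
```

```text
T ctr [[-0.00155297 -0.05474449  0.165     ]] side [[ 0.00081438 -0.05398196  0.16      ]]
near edge [[-0.05384272  0.03316885  0.042     ]
 [-0.05408094 -0.03451357  0.042     ]]
(291, 187) [[ -4. -57. 167.]]
(289, 180) [[  9. -55. 168.]]
(267, 205) [[-14.  -6.  44.]]
(263, 198) [[-2. -0. 69.]]
(260, 190) [[20.  6. 42.]]
(272, 196) [[  4. -19.  43.]]
```

The T-bar is at y -55 mm with its top at 168 mm, which matches locked (160 centre + 9). The carrier is flat (top at 42–44 mm) and home, and the pad is on it. Handing in.

Run:
```python
from h import *
job.hand_in(); print(telemetry.read_time())
```

```text
the job is handed in; nothing more can be done
the job is handed in; nothing more can be done
```

I pushed the carrier home with the closed fingertips, then pushed the T-bar along its arc past the dead point until the lever snapped into lock. I then backed the arm clear and handed the job in at about 21 s of the 48 s.

**Carrier:** The push met a hard stop at tool x -65.5 mm, against -66 mm predicted. Afterwards its near edge measured about -54 mm, where home is -55 mm, so it is within 3 mm of the end stop. Its top reads 42–44 mm, so it lies flat.

**Lever:** The T-bar sits at y -54 to -57 mm with its top at 167–168 mm, which matches the locked position (-55 mm, centre at 160 mm). The hold-down bar is level over the middle of the carrier.

**Not confirmed:** I could not read the pad force directly, so I judge that it presses on the carrier from the locked lever and the level bar.

**Bystanders:** I compared the canister, bolt, sleeve and cup only by eye in the last side picture. They looked unmoved, and the tool never went near them.

**Disagreements:**
- The fingers first looked about 12 px off in the side view. The depth readings showed this was the gripper's knuckles, not a position error.
- The lever's resistance peaked at about 12 N sideways and 18 N vertically, and dropped off by about 0.7 rad on the commanded path, earlier than the stated dead point. I put this down to the finger lagging and friction.

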